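# Take a hole saw out of its clamshell case

### The job

Swing the lid of the black hole saw case open until it stays back by itself, then lift out the middle-sized of the three hole saws and lay it down gently, on its side and flat on the floor of the shallow metal tray; do not drop it. Leave the lid open, the other two saws in their places, the case and the tray where they stand, and everything else on the bench alone.

Things in the scene. Friction and masses are not known exactly. Their poses are not given: they have to be found in the camera images.
- case: Black plastic clamshell case, 140 mm (its x) by 240 mm (its y), 67 mm high shut, loose on the bench: 1.2 kg plus 0.45 kg lid; a push of a few newtons can slide or tip it. Lower shell 40 mm high, walls 4 mm. Origin: centre of its underside; z up; +x points from the front (tongue side, facing the robot and its right) to the hinge side.
- case_floor (a point): Middle of the case's rubber floor, 14 mm above the bench; axes as the case's. Bays at y = -68, 0 and +68 mm hold one saw each, in any order, hidden while the lid is shut. Each bay has two 3 mm high ribs, 11 to 14 mm either side of its middle.
- lid (a joint): Lid angle in rad: 0 shut, 1.95 fully open against its stop. No latch or spring. The lid (140 x 240 x 27 mm, open below) is hinged on the case's back top edge; its weight shuts it below the balance point at about 1.35 rad and swings it open beyond, but hinge friction lets it hang anywhere within about 0.2 rad of it. About 2.5 N up at the tongue lifts it.
- case_hinge (a point): Middle of the hinge line (along the case's y): 70 mm behind the case's origin and 40 mm above the bench; axes as the case's.
- lid_tongue (a point): Middle of the lower free edge of the lid's grey pull tongue: a flat tab 70 mm wide, 5 mm thick, sticking out 22 mm from the lid's front at mid-width, underside 41 mm above the bench when shut with nothing beneath it. 162 mm from the hinge line. Turns with the lid: x runs along the lid's rim to the hinge, z out of the lid's outside.
- saw_middle: The saw to take out: steel hole saw, a closed cup 32 mm across and 44 mm long, then a stepped shank 46 mm long (20, then 10 mm thick). 80 to 150 g. Lies with its teeth to the case's front. Origin: on its axis at the cup's middle, 30 mm above the bench in the case; x runs along the saw from teeth (-22 mm) to shank end (+68 mm).
- saw_small: The 25 mm hole saw in another bay: same shape and length, same kind of origin. Stays.
- saw_large: The 40 mm hole saw in another bay: same shape and length, same kind of origin. Stays.
- tray: Open bare metal tray, 130 mm (its x) by 160 mm (its y), 22 mm high with 3 mm walls and a 3 mm floor, 0.7 kg, loose on the bench to the left or the right of the case. Origin: centre of its underside.
- vise: Grey drill vise, fixed, 170 x 90 mm and 57 mm high, on the other side of the case from the tray. Origin: centre of its underside. Not needed.
- tape: Yellow tape measure, 65 x 35 x 62 mm, standing behind the case at the right. Leave alone. Origin: centre of its underside.
- jar: Glass jar with a metal cap, 70 mm across and 85 mm high, behind the case at the left. Leave alone. Origin: centre of its underside.
- screwdriver: Screwdriver lying near the robot at its left. Leave alone.
- wrench: Spanner lying near the robot at its right. Leave alone.

How it is judged (in metres and radians):
On the way, in this order (a step that is already met when the one before it is completed fails the run):
1. the lid stands open past its balance point (over 1.6 rad) with the robot off it (value of joint lid above 1.6 rad and contact force between the fingers and case below 0.1 N), for 0.3 s.
2. the middle-sized saw is lifted clear of the case (height (world z) of saw_middle above 0.08 m), for 0.1 s.
At the end, for the whole second after the job is handed in: The lid is open beyond 1.6 rad; the middle-sized saw lies on the tray's floor inside its walls, level within 10 degrees, released and at rest (under 30 mm/s); the other two saws lie in their bays (value of joint lid above 1.6 rad and x of saw_middle in the frame of tray between -0.062 and 0.062 m and y of saw_middle in the frame of tray between -0.077 and 0.077 m and z of saw_middle in the frame of tray below 0.024 m and angle between saw_middle's own x axis and vertical between 1.4 and 1.74 rad and linear speed of saw_middle below 0.03 m/s and z of saw_small in the frame of case below 0.034 m and z of saw_large in the frame of case below 0.042 m); the robot touches nothing.
It fails at once if the case is shoved or lifted by more than 30 mm (distance of case from where it was at the start of the episode above 0.03 m).
It fails at once if one of the other saws is moved by more than 50 mm (distance of any of saw_small, saw_large from where it was at the start of the episode above 0.05 m).
It fails at once if the tray is shoved by more than 50 mm (distance of tray from where it was at the start of the episode above 0.05 m).
It fails at once if the saw is dropped (falls free faster than 0.7 m/s, 25 mm of fall) (contact force between anything else and saw_middle below 0.05 N and linear speed of saw_middle above 0.7 m/s and distance between saw_middle and the grasp point above 0.03 m).
It fails at once if a bystander on the bench is moved by more than 50 mm (distance of any of tape, jar, screwdriver, wrench from where it was at the start of the episode above 0.05 m).
It also fails if it takes over 61 s, if anything falls off the work surface, if the arm or the gripper's body presses on something with over 40 N, if the wrist force passes 120 N, or if a joint passes its speed limit or range.

### The arm

A 6-joint arm with a two-finger parallel gripper is mounted at the origin on the work surface. World frame = base frame: x ahead of the robot, y to its left, z up, the work surface at z = 0. Lengths are in mm, angles in rad, forces in N, time in s.
With the tool pointing down it reaches from about 350 to 975 mm from the base axis. Payload 7.1 kg.
Tool frame: the origin (TCP) lies between the finger pads; the fingertips stand 17 mm ahead of it and the grasp point (between the pads) lies 2 mm behind it; z points along the fingers, y is the line along which they close (so a half turn about z gives the same grasp; the last joint's range is limited). The gripper opens to 88 mm and grips with 3 to 60 N. Pads are 20 mm wide; open, the fingers measure 115 mm over their backs; the gripper's body (75 mm by 178 mm) begins 61 mm behind the grasp point.
Start: joints at [1.238, 0.423, 1.63, -0, 1.089, -0.019], TCP at [192.89, 594.473, 239.675] pointing down, gripper open.
Joint ranges: [-3, 3], [-0.9, 2.11], [0.09, 2.58], [-1.31, 4.45], [0.11, 2.69], [-2.54, 2.54]. Speed limits (rad/s): [2.39, 2.39, 3.01, 3.14, 3.14, 3.14].

### API

Orientations are given as a rotation vector (axis times angle).
In Python, from workcell import ctrl, eyes, order gives the robot as it stands (ctrl), with the cameras (eyes) and the job (order).
- The arm moves only by the shell command python3 jog.py [OPENING], which reads ROWS from standard input. ROWS is one flat JSON list of numbers that holds 1 to 5 rows one after another, with no inner brackets; each row has 6 numbers: dx, dy, dz in normalised numbers (1 is 600 mm), then a rotation vector rx, ry, rz in parts of the range, where 1.0 means 2 pi rad; each row shifts and turns the commanded pose from where the row before left it, along the tool's axes as they then stand; what a row does not reach is not made up. A row lasts 1/12 s, in which the tool goes at most 41.7 mm and 0.125 rad, less where a joint would pass 70% of its speed; a pose out of reach is approached as far as the arm can. OPENING is the finger opening in mm, set as the command begins (- or left out keeps the last). The fingers move at their own pace and stop on an object; the grip force is fixed at half the most. Time passes only in rows, so rows that do not move let the fingers close. It prints the time, the measured TCP pose, the force, the opening and the grip force at its end. A shift or turn number past 1, either way, is cut back to 1. Input that does not fit is refused with a message, and nothing moves.
- ctrl.get_obs(): the state, without advancing time (a new reading comes with each control period).
- eyes.get_image(name): name is "scene" or "top"; returns a dict with "img" (384x512x3 uint8, red, green, blue), "fx", "fy", "cx", "cy" (pixels), "k1" (the pictures are not rectified: a ray, as slopes to the right and down, at radius r is drawn at 1 + k1 r^2 times it, then the intrinsics apply), "R" (3x3) and "t" (3): a world point X has camera coordinates R X + t. Camera axes: x right, y down, z forward; pixel columns grow to the right and rows downward; lengths in mm; the calibration is good to about 2 mm. A picture is of the moment at which its call begins. There is no depth.
- order.close_job(): hands the job in; it is judged then, once.
The state is a dict: "t": time; "qpos": joint angles; "qvel": joint speeds; "joint_torque": joint torques, N m; "ee_pos": TCP position; "orientation": TCP orientation; "ft_force": force on the tool from outside, world axes, zero at the start; "moment": the same for the moment, N m; "width": finger opening in mm; "grasp_force": force on a finger pad.
Only numpy, scipy, OpenCV 4.12 (cv2) and the standard library are available. Lean on these libraries where they do the work, as an engineer would, in place of code of your own. Each camera call takes 0.05 s, during which the arm holds its last target. There are 200 camera calls.

## Working session

There is one attempt and no reset: what is moved stays moved. The work goes in short steps, Python scripts to look and compute and a shell command to move; the robot and the scene stay as the last step left them, time stands still between calls to the robot, and variables do not carry over. Pictures are saved under pics/ and viewed, at most 10 in all, crops included, and the job is handed in when it is done.

```bash
ls; mkdir -p pics; cat > h.py <<'E'
import numpy as np, cv2
from workcell import ctrl, eyes, order
from scipy.spatial.transform import Rotation as Ro
def shot(name,fn=None):
    d=eyes.get_image(name)
    if fn: cv2.imwrite('pics/'+fn,cv2.cvtColor(d['img'],cv2.COLOR_RGB2BGR))
    return d
def K(d): return np.array([[d['fx'],0,d['cx']],[0,d['fy'],d['cy']],[0,0,1.]]),np.array([d['k1'],0,0,0,0.])
def proj(d,X):
    k,D=K(d); R=np.array(d['R']); return cv2.projectPoints(np.array(X,float).reshape(-1,1,3),cv2.Rodrigues(R)[0],np.array(d['t'],float),k,D)[0].reshape(-1,2)
def ray(d,p):
    k,D=K(d); u=cv2.undistortPoints(np.array(p,float).reshape(-1,1,2),k,D).reshape(-1,2)
    R=np.array(d['R']); c=-R.T@np.array(d['t']); v=np.c_[u,np.ones(len(u))]@R
    return c,v/np.linalg.norm(v,axis=1)[:,None]
def atz(d,p,z):
    c,v=ray(d,p); return c+v*((z-c[2])/v[:,2])[:,None]
def tri(d1,p1,d2,p2):
    c1,v1=ray(d1,p1);c2,v2=ray(d2,p2);o=[]
    for a,b in zip(v1,v2):
        s=np.linalg.lstsq(np.c_[a,-b],c2-c1,rcond=None)[0]; x=c1+a*s[0];y=c2+b*s[1]; o.append(np.r_[(x+y)/2,np.linalg.norm(x-y)])
    return np.array(o)
def rel(target):
    o=ctrl.get_obs(); return Ro.from_rotvec(o['orientation']).inv().apply(np.array(target)-o['ee_pos'])
E
python3 - <<'E'
from h import *
np.set_printoptions(precision=3,suppress=True)
a=shot('scene','s1.png'); b=shot('top','t1.png')
for d in (a,b): print({k:np.array(v) for k,v in d.items() if k!='img'})
print(ctrl.get_obs())
E
```

```text
jog.py
pics
workcell.py
{'fx': array(400.162), 'fy': array(400.162), 'cx': array(258.863), 'cy': array(184.192), 'k1': array(0.025), 'R': array([[-0.826,  0.563,  0.009],
       [ 0.489,  0.726, -0.484],
       [-0.279, -0.396, -0.875]]), 't': array([ 426.358, -243.841, 1151.344])}
{'fx': array(486.35), 'fy': array(486.35), 'cx': array(261.505), 'cy': array(187.334), 'k1': array(-0.194), 'R': array([[ 0.   , -1.   ,  0.002],
       [-0.999, -0.001, -0.038],
       [ 0.038, -0.002, -0.999]]), 't': array([ -13.281,  519.523, 1116.148])}
{'t': 0.1, 'qpos': array([ 1.238,  0.424,  1.631, -0.   ,  1.089, -0.019]), 'qvel': array([ 0.   , -0.001, -0.   , -0.   , -0.002, -0.   ]), 'joint_torque': array([ -0.   , -54.561, -27.432,   0.065,   0.019,  -0.   ]), 'ee_pos': array([192.752, 594.045, 239.003]), 'orientation': array([-0.491, -3.103,  0.002]), 'ft_force': array([-1.014,  0.21 ,  1.143]), 'moment': array([0.023, 0.014, 0.045]), 'grasp_force': 0.0, 'width': 87.79126323016277}
```

View pics/s1.png

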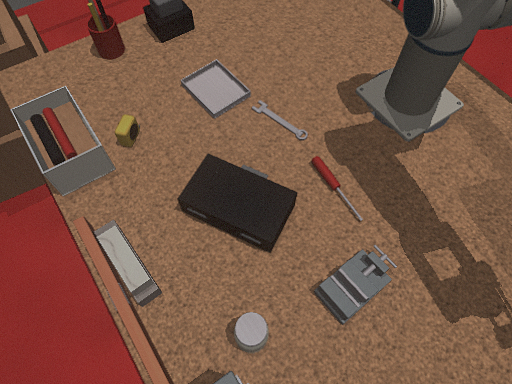

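View pics/t1.png

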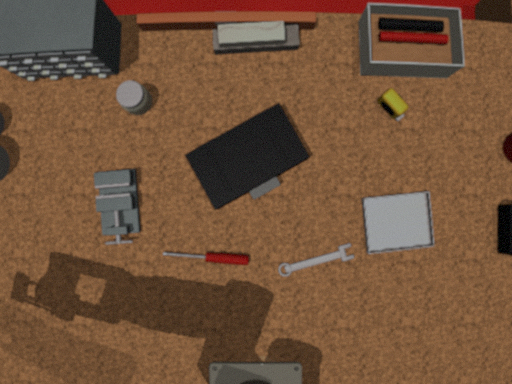

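Scene view: the shut case is at about (238,200), with its tongue at (258,172) and the tray at (215,88). Top view: the case is at (247,157), the tongue at (265,188) and the tray at (398,222), which is to the right; the vise is at left. Next I'll enlarge these to pick corners.

```bash
python3 - <<'E'
import cv2,numpy as np
s=cv2.imread('pics/s1.png');t=cv2.imread('pics/t1.png')
def c(i,x,y,w=132,h=132): 
    o=cv2.resize(i[y:y+h,x:x+w],None,fx=3,fy=3,interpolation=cv2.INTER_CUBIC); o=cv2.convertScaleAbs(o,alpha=1.6,beta=15)
    for k in range(0,w,20): 
        cv2.putText(o,str(x+k),(3*k,8),0,.3,(0,255,255),1);o[:12,3*k]=255
        cv2.putText(o,str(y+k),(0,3*k+8),0,.3,(0,255,255),1);o[3*k,:12]=255
    return o
cv2.imwrite('pics/c1.png',np.hstack([c(t,182,92),c(s,172,140)]))
E
```

```text
(no output)
```

View pics/c1.png

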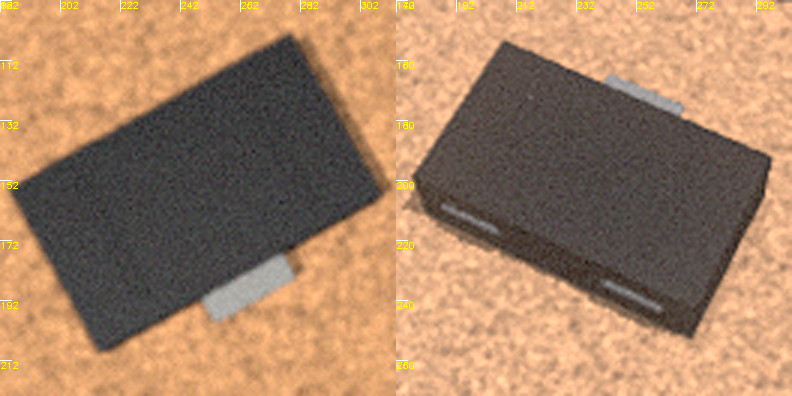

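The crop shows the lid's corners and the tongue clearly in both views. Picked corners: top FL(216.3,208.7), FR(309.7,157), BR(279.7,103.7), BL(186,154.7); the tongue's edge runs (253.7,199) to (280.3,185.3).

```bash
cat > cal.py <<'E'
from h import *
import pickle
np.set_printoptions(precision=1,suppress=True)
a=shot('scene'); b=shot('top'); pickle.dump((a,b),open('cam.pkl','wb'))
T=[(216.3,208.7),(309.7,157),(279.7,103.7),(186,154.7),(253.7,199),(280.3,185.3)]
S=[(296.7,192.7),(208.3,154),(178.3,199.3),(271,241.7),(267.7,175.3),(242.7,165.3)]
print(tri(b,T,a,S))
P=atz(b,T[:4],67)
# rigid fit, both views, x,y,yaw at given heights
from scipy.optimize import least_squares
L=np.array([[-70,120,67],[-70,-120,67],[70,-120,67],[70,120,67],[-92,35,46],[-92,-35,46]],float)
def W(p): 
    R=Ro.from_euler('z',p[2]).as_matrix(); return L@R.T+[p[0],p[1],p[3]]
f=lambda p:np.r_[(proj(b,W(p))-T).ravel(),(proj(a,W(p))-S).ravel()]
r=least_squares(f,[500,0,-.5,0]); print('case x y',r.x[:2],'yaw',round(r.x[2],3),'dz',r.x[3:],'rms',np.sqrt(np.mean(r.fun**2)))
f2=lambda p:np.r_[(proj(b,W(p))-T).ravel()]
r2=least_squares(lambda p:f2(np.r_[p,0]),[500,0,-.5]); print('top only',r2.x, np.sqrt(np.mean(r2.fun**2)))
print('tray',tri(b,[(363,196),(429,192),(434,246),(368,252)],a,[(215,61),(181,86),(216,116),(250,92)]))
E
python3 cal.py
```

```text
[[ 469.9   87.2   61.3    1. ]
 [ 585.  -119.9   61.     0.1]
 [ 705.6  -53.6   57.1    0.4]
 [ 589.8  154.4   66.4    0.3]
 [ 492.5    4.1   45.     1.2]
 [ 524.4  -56.4   38.6    3.4]]
case x y [587.6  17.2] yaw 0.508 dz [-7.3] rms 0.688150078301922
top only [587.4  17.7   0.5] 0.8244910795740013
tray [[ 495.9 -199.6  251.4    3.2]
 [ 509.3 -419.8  -16.4    0.2]
 [ 336.1 -587.7 -451.4   11.6]
 [ 369.6 -259.6   19.7    0.1]]
```

The manual's scale: shifts go in shares of 600 mm and turns go in shares of 2 pi rad. Converting my numbers, -27.5 mm / 600 = -0.0458, -27.1 mm / 600 = -0.0452.

```bash
M='s/\x1b//'; 
echo '[-0.0458,-0.0452,0.0092,0,0,0,-0.0458,-0.0452,0.0092,0,0,0,-0.0458,-0.0452,0.0092,0,0,0,-0.0458,-0.0452,0.0092,0,0,0,-0.0458,-0.0452,0.0092,0,0,0]' | python3 jog.py 88
echo '[-0.0458,-0.0452,0.0092,0,0,0,-0.0458,-0.0452,0.0092,0,0,0,-0.0458,-0.0452,0.0092,0,0,0,-0.0458,-0.0452,0.0092,0,0,0,-0.0458,-0.0452,0.0092,0,0,0]' | python3 jog.py
echo '[-0.0458,-0.0452,0.0092,0,0,0,-0.0458,-0.0452,0.0092,0,0,0,-0.0458,-0.0452,0.0092,0,0,0,-0.0458,-0.0452,0.0092,0,0,0,-0.0458,-0.0452,0.0092,0,0,0]' | python3 jog.py
python3 - <<'E'
import pickle
from h import *
np.set_printoptions(precision=2,suppress=True)
a,b=pickle.load(open('cam.pkl','rb'))
print(ctrl.get_obs()['qpos'])
print('tray',tri(b,[(363,196),(429,192),(434,246),(368,252)],a,[(216,116),(181,86),(215,61),(250,92)]))
E
```

```text
t: 0.62
ee_pos: [282.2, 421.5, 211.9]
orientation: [0.49, 3.103, -0.0]
ft_force: [1.3, 1.1, -0.5]
width: 88.0
grasp_force: 0.0
t: 1.03
ee_pos: [371.3, 250.1, 184.6]
orientation: [0.49, 3.103, 0.0]
ft_force: [0.7, 0.2, 0.3]
width: 87.8
grasp_force: 0.0
t: 1.45
ee_pos: [460.4, 78.6, 157.0]
orientation: [0.491, 3.103, 0.0]
ft_force: [-0.7, -0.0, 0.8]
width: 88.1
grasp_force: 0.0
[ 0.14  0.32  2.03  0.    0.79 -1.11]
tray [[ 495.73 -246.23   15.2     8.77]
 [ 509.32 -419.81  -16.45    0.17]
 [ 382.7  -424.31   10.04    5.74]
 [ 369.55 -259.59   19.66    0.1 ]]
```

Scaled: -27.5 mm / 600 = -0.0458, -27.1 mm / 600 = -0.0452, 0.12 rad / 6.2832 = 0.0191.

```bash
echo '[-0.0458,-0.0452,0,0,0,0,-0.0458,-0.0452,0,0,0,0,-0.0458,-0.0452,0,0,0,0,0,0,0,0,0,0.0191,0,0,0,0,0,0.0191]' | python3 jog.py >/dev/null
echo '[0,0,0,0,0,0.0191,0,0,0,0,0,0.0191,0,0,0,0,0,0.0191,0,0,0,0,0,0.0191,0,0,0,0,0,0.0191]' | python3 jog.py >/dev/null
echo '[0,0,0,0,0,0.0191,0,0,0,0,0,0.0191,0,0,0,0,0,0.0191,0,0,0,0,0,0.0191,0,0,0,0,0,0.0191]' | python3 jog.py >/dev/null
echo '[0,0,0,0,0,0.0191,0,0,0,0,0,0.0191,0,0,0,0,0,0.0191,0,0,0,0,0,0.0191,0,0,0,0,0,0.0191]' | python3 jog.py 
echo '[0,0,0,0,0,0.0191,0,0,0,0,0,0.0191,0,0,0,0,0,0.0064,0,0,0,0,0,0]' | python3 jog.py 
python3 - <<'E'
from h import *
np.set_printoptions(precision=2,suppress=True)
o=ctrl.get_obs();print(o['qpos'],Ro.from_rotvec(o['orientation']).as_matrix(),rel([513.2,-23.9,52.5]))
d=shot('top','t2.png');
E
```

```text
t: 3.12
ee_pos: [513.1, -22.3, 157.1]
orientation: [-2.904, -1.197, 0.0]
ft_force: [0.3, 0.7, -0.3]
width: 87.9
grasp_force: 0.0
t: 3.45
ee_pos: [513.1, -22.3, 157.1]
orientation: [-3.041, -0.787, 0.0]
ft_force: [-0.4, -0.6, -0.4]
width: 87.8
grasp_force: 0.0
[-0.07  0.38  1.93  0.    0.83  1.  ] [[ 0.87  0.49 -0.  ]
 [ 0.49 -0.87  0.  ]
 [-0.   -0.   -1.  ]] [ -0.69   1.44 104.62]
```

Scaled: 35 mm / 600 = 0.0583, 20 mm / 600 = 0.0333.

```bash
echo '[-0.0012,0.0023,0.0583,0,0,0,0,0,0.0583,0,0,0,0,0,0.0333,0,0,0,0,0,0.0243,0,0,0,0,0,0,0,0,0]' | python3 jog.py
python3 - <<'E'
from h import *
a=shot('scene');b=shot('top')
f=lambda d,x,y,w,h,s:cv2.convertScaleAbs(cv2.resize(d['img'][y:y+h,x:x+w,::-1],(w*s,h*s),interpolation=cv2.INTER_CUBIC),alpha=1.5)
cv2.imwrite('pics/c2.png',np.hstack([f(b,210,140,100,100,4),f(a,205,120,100,100,4)]))
E
```

```text
t: 3.92
ee_pos: [511.1, -23.7, 49.8]
orientation: [-3.039, -0.791, 0.008]
ft_force: [-0.2, -0.3, 0.2]
width: 87.8
grasp_force: 0.0
```

View pics/c2.png

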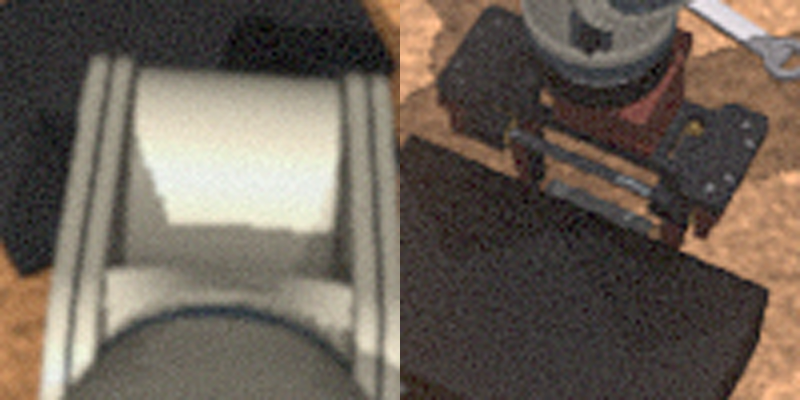

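Scene crop: the fingers straddle the grey tongue, with no contact force yet. Top crop: the arm hides the tongue. Closing.

```bash
echo '[0,0,0,0,0,0,0,0,0,0,0,0,0,0,0,0,0,0]' | python3 jog.py 60
echo '[0,0,0,0,0,0,0,0,0,0,0,0,0,0,0,0,0,0]' | python3 jog.py
python3 -c "
from h import *
print(rel([513.2,-23.9,52.5]))"
```

```text
t: 4.27
ee_pos: [514.0, -23.9, 53.7]
orientation: [3.04, 0.789, 0.003]
ft_force: [-0.1, 0.6, -0.1]
width: 71.3
grasp_force: 0.0
t: 4.52
ee_pos: [513.9, -23.8, 53.6]
orientation: [3.04, 0.789, 0.003]
ft_force: [-1.4, 1.7, 6.8]
width: 69.3
grasp_force: 30.0
[-0.6579902  -0.21433013  1.10717887]
```

Scaled: -15.5 mm / 600 = -0.0258, -15.3 mm / 600 = -0.0255.

```bash
echo '[0.0018,0,-0.0258,0,0,0,0.0045,0,-0.0255,0,0,0,0.007,0,-0.0248,0,0,0,0.0093,0,-0.024,0,0,0,0.0118,0,-0.023,0,0,0]' | python3 jog.py
python3 - <<'E'
from h import *
a=shot('scene','s3.png'); print(ctrl.get_obs()['moment'])
E
```

```text
t: 4.93
ee_pos: [531.2, -13.9, 127.2]
orientation: [3.041, 0.789, -0.0]
ft_force: [3.3, 0.4, -6.1]
width: 69.6
grasp_force: 30.0
[-0.04603724  1.25244046  0.11989352]
```

View pics/s3.png

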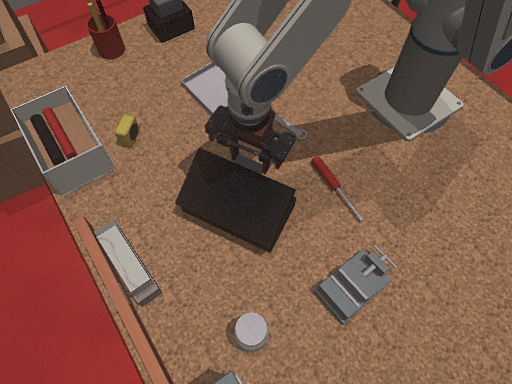

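The lid is lifting with the tongue at (262,158), and the case still stands in place. Continuing the arc.

Scaled: -13 mm / 600 = -0.0217, 12.8 mm / 600 = 0.0213.

```bash
echo '[0.014,0,-0.0217,0,0,0,0.0162,0,-0.0202,0,0,0,0.018,0,-0.0185,0,0,0,0.0198,0,-0.0167,0,0,0,0.0213,0,-0.0145,0,0,0]' | python3 jog.py
echo '[0.0227,0,-0.0123,0,0,0,0.0238,0,-0.01,0,0,0,0.0247,0,-0.0077,0,0,0,0.0253,0,-0.005,0,0,0,0,0,0,0,0,0]' | python3 jog.py
python3 - <<'E'
from h import *
a=shot('scene','s4.png'); print(ctrl.get_obs()['moment'])
E
```

```text
t: 5.4
ee_pos: [577.3, 12.1, 181.3]
orientation: [3.041, 0.789, -0.004]
ft_force: [0.6, -1.2, -5.0]
width: 69.7
grasp_force: 30.0
t: 5.82
ee_pos: [630.4, 41.6, 203.1]
orientation: [-3.04, -0.79, -0.003]
ft_force: [-2.3, 0.4, 8.4]
width: 69.4
grasp_force: 30.0
[ 0.08671932  0.73970808 -0.01377508]
```

View pics/s4.png

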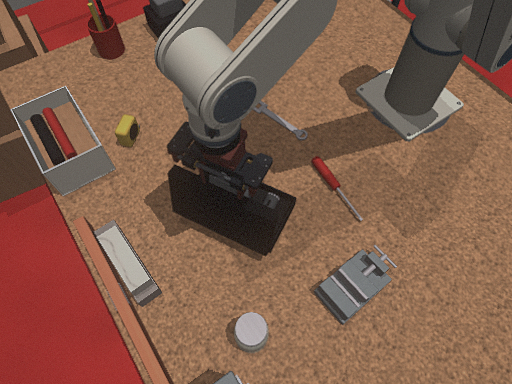

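The lid stands about upright, with its rim at (170,170)–(295,200), and the case is unmoved. Finishing the arc past the balance point, then releasing.

Scaled: 15.5 mm / 600 = 0.0258, 15.4 mm / 600 = 0.0257.

```bash
echo '[0.0257,0,-0.0025,0,0,0,0.0258,0,0,0,0,0,0.0257,0,0.0027,0,0,0,0.0253,0,0.0052,0,0,0,0,0,0,0,0,0]' | python3 jog.py
echo '[0,0,0,0,0,0,0,0,0,0,0,0,0,0,0,0,0,0]' | python3 jog.py 88
echo '[0,0,-0.0417,0,0,0,0,0,-0.05,0,0,0,0,0,-0.05,0,0,0,0,0,0,0,0,0]' | python3 jog.py
```

```text
t: 6.28
ee_pos: [684.8, 71.8, 200.0]
orientation: [-3.04, -0.79, -0.007]
ft_force: [1.1, 3.4, 9.2]
width: 69.1
grasp_force: 30.0
t: 6.53
ee_pos: [681.7, 69.8, 198.5]
orientation: [3.041, 0.789, -0.002]
ft_force: [-0.2, -0.4, 0.2]
width: 85.5
grasp_force: 0.0
t: 6.87
ee_pos: [684.9, 70.0, 290.6]
orientation: [3.039, 0.788, 0.014]
ft_force: [0.7, 0.1, 0.7]
width: 87.6
grasp_force: 0.0
```

Scaled: -35 mm / 600 = -0.0583, 18 mm / 600 = 0.03.

```bash
echo '[-0.0583,0.03,0,0,0,0,-0.0583,0.03,0,0,0,0,-0.0583,0.03,0,0,0,0,-0.0583,0.03,0,0,0,0,-0.0583,0.03,0,0,0,0]' | python3 jog.py >/dev/null
echo '[-0.0583,0.03,0,0,0,0,-0.0583,0.03,0,0,0,0,-0.0583,0.03,0,0,0,0,-0.0583,0.03,0,0,0,0,-0.0583,0.03,0,0,0,0]' | python3 jog.py
echo '[0,0,0,0,0,0]' | python3 jog.py >/dev/null
python3 - <<'E'
from h import *
import pickle
print(ctrl.get_obs()['qpos'])
a=shot('scene','s5.png'); b=shot('top','t5.png'); pickle.dump((a,b),open('cam2.pkl','wb'))
def c(d,x,y,w=132,h=132):
    o=cv2.resize(d['img'][y:y+h,x:x+w,::-1],None,fx=3,fy=3,interpolation=cv2.INTER_CUBIC); o=cv2.convertScaleAbs(o,alpha=1.6,beta=15)
    for k in range(0,w,20): 
        cv2.putText(o,str(x+k),(3*k,8),0,.3,(0,255,255),1);o[:12,3*k]=255
        cv2.putText(o,str(y+k),(0,3*k+8),0,.3,(0,255,255),1);o[3*k,:12]=255
    return o
cv2.imwrite('pics/c5.png',np.hstack([c(b,182,92),c(a,172,140)]))
E
```

```text
t: 7.7
ee_pos: [462.1, -258.4, 283.7]
orientation: [-3.041, -0.789, 0.001]
ft_force: [0.5, 0.0, 0.5]
width: 87.7
grasp_force: 0.0
[-0.5382087   0.23097964  1.79862022 -0.00230734  1.11286087  0.53072875]
```

View pics/c5.png

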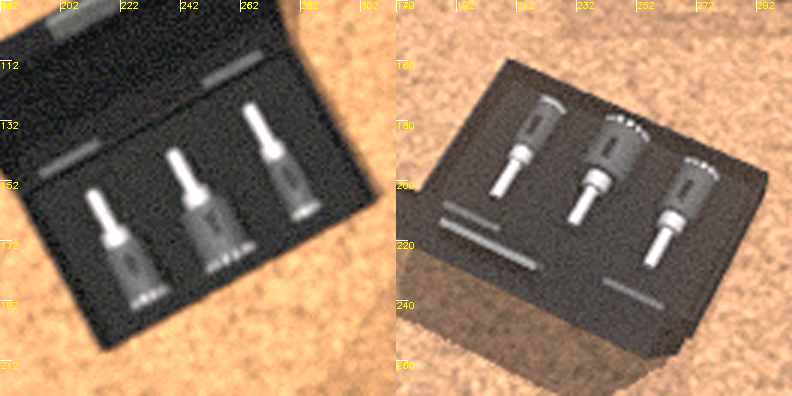

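Lid lies open past the back. The saws' teeth-end widths in the top crop are about 13 px at left, 19 px at the middle and 11.5 px at right. So the 32 mm saw is in the left bay (+68), with its teeth at about (232,191) and its shank end at (213,155); the scene view agrees.

```bash
python3 - <<'E'
from h import *
import pickle
np.set_printoptions(precision=1,suppress=True)
a,b=pickle.load(open('cam2.pkl','rb'))
T=[(213,155.3),(232.3,191),(220.5,170.5)];S=[(256.3,228.3),(273.3,196),(263.5,213)]   # shank end, teeth, step cup/shank(20mm)start
P=tri(b,T,a,S);print('shank end, teeth, cup end:\n',P)
print('top at z30:\n',atz(b,T,30))
print('corners z40 FR FL',atz(b,[(308,158.7),(217,208.7)],40))
R=Ro.from_euler('z',.508)
for n,L in dict(shank=[68,68,30],teeth=[-22,68,30],orig=[0,68,30],FR=[-70,-120,40],FL=[-70,120,40]).items(): 
    for ox in ((0,) if n[0]=='F' else (0,)):
        X=R.apply(L)+[587.5,17.5,0];print(n,X,proj(b,X),proj(a,X))
# tray: bright-region contour in first images
a1,b1=pickle.load(open('cam.pkl','rb'))
for d,roi in((b1,(355,185,85,75)),(a1,(175,55,80,65))):
    x,y,w,h=roi; g=d['img'][y:y+h,x:x+w].astype(int); m=((g.max(2)-g.min(2)<25)&(g.max(2)>90)).astype(np.uint8)
    m=cv2.morphologyEx(m,cv2.MORPH_CLOSE,np.ones((3,3)));c=max(cv2.findContours(m,0,2)[0],key=cv2.contourArea); r=cv2.minAreaRect(c); 
    q=cv2.approxPolyDP(cv2.convexHull(c),6,True).reshape(-1,2)+[x,y]
    print('tray',q.tolist(),r[1],'\n',atz(d,q,22))
E
```

```text
shank end, teeth, cup end:
 [[591.2  98.2  31.8   1.5]
 [510.4  53.1  33.5   0.3]
 [556.8  79.4  39.9   1. ]]
top at z30:
 [[592.   97.9  30. ]
 [510.4  53.4  30. ]
 [557.1  80.5  30. ]]
corners z40 FR FL [[ 583.3 -118.2   40. ]
 [ 470.2   87.3   40. ]]
shank [613.8 110.   30. ] [[207.8 145.8]] [[250.6 237.8]]
teeth [535.2  66.2  30. ] [[226.7 180.1]] [[268.  205.9]]
orig [554.4  76.9  30. ] [[222.1 171.7]] [[263.9 213.5]]
FR [ 584.7 -121.4   40. ] [[309.4 158.1]] [[209.  158.2]]
FL [468.   88.3  40. ] [[216.6 209.7]] [[296.6 196.8]]
tray [[428, 191], [433, 245], [368, 253], [364, 198]] (56.35342025756836, 67.80284118652344) 
 [[ 510.7 -403.8   22. ]
 [ 383.8 -415.7   22. ]
 [ 367.4 -259.    22. ]
 [ 494.5 -249.7   22. ]]
tray [[216, 59], [250, 94], [214, 119], [181, 79]] (56.56787109375, 45.441070556640625) 
 [[ 383.8 -420.4   22. ]
 [ 374.8 -251.8   22. ]
 [ 504.5 -232.6   22. ]
 [ 508.4 -408.4   22. ]]
```

Check passed: the saw is 93 mm long (90 expected), its axis is 31–33 mm high, and its bay y is 68.7. It has its origin at case x ≈ -26, world (531,65). I'll grasp 6 mm shankward of that, above (536.3,67.6).

Scaled: -27.6 mm / 600 = -0.046, 24.8 mm / 600 = 0.0413.

```bash
echo '[0.0413,-0.046,0.0233,0,0,0,0.0413,-0.046,0.0233,0,0,0,0.0413,-0.046,0.0233,0,0,0,0.0413,-0.046,0.0233,0,0,0,0.0413,-0.046,0.0233,0,0,0]' | python3 jog.py 50 >/dev/null
echo '[0.0413,-0.046,0.0233,0,0,0,0.0413,-0.046,0.0233,0,0,0,0.0413,-0.046,0.0233,0,0,0,0.0413,-0.046,0.0233,0,0,0,0,0,0,0,0,0]' | python3 jog.py
echo '[0,0,0,0,0,0,0,0,0,0,0,0]' | python3 jog.py
python3 -c "
from h import *
print(rel([536.3,67.6,35]))"
```

```text
t: 8.72
ee_pos: [537.9, 75.0, 155.6]
orientation: [-3.037, -0.798, 0.003]
ft_force: [-0.3, -0.3, -0.8]
width: 50.3
grasp_force: 0.0
t: 8.88
ee_pos: [538.0, 69.4, 157.9]
orientation: [3.04, 0.793, -0.001]
ft_force: [0.7, 0.1, 0.9]
width: 50.1
grasp_force: 0.0
[ -2.21678972   0.76608623 122.90524012]
```

Scaled: 30 mm / 600 = 0.05, 25 mm / 600 = 0.0417.

```bash
echo '[-0.0037,0.0013,0.05,0,0,0,0,0,0.05,0,0,0,0,0,0.0417,0,0,0,0,0,0.025,0,0,0,0,0,0,0,0,0]' | python3 jog.py
echo '[0,0,0.0217,0,0,0,0,0,0.0158,0,0,0,0,0,0,0,0,0,0,0,0,0,0,0]' | python3 jog.py
python3 - <<'E'
from h import *
print(rel([536.3,67.6,35]))
a=shot('scene')
o=cv2.resize(a['img'][130:260,180:310,::-1],(520,520),interpolation=cv2.INTER_CUBIC); cv2.imwrite('pics/c6.png',cv2.convertScaleAbs(o,alpha=1.6,beta=15))
E
```

```text
t: 9.3
ee_pos: [534.9, 65.3, 55.9]
orientation: [-3.041, -0.786, 0.007]
ft_force: [-0.6, 0.1, 0.4]
width: 50.4
grasp_force: 0.0
t: 9.63
ee_pos: [537.0, 66.3, 36.2]
orientation: [3.041, 0.788, 0.0]
ft_force: [0.2, 0.2, 0.5]
width: 49.9
grasp_force: 0.0
[ 0.0294569  -1.52302448  1.23436731]
```

View pics/c6.png

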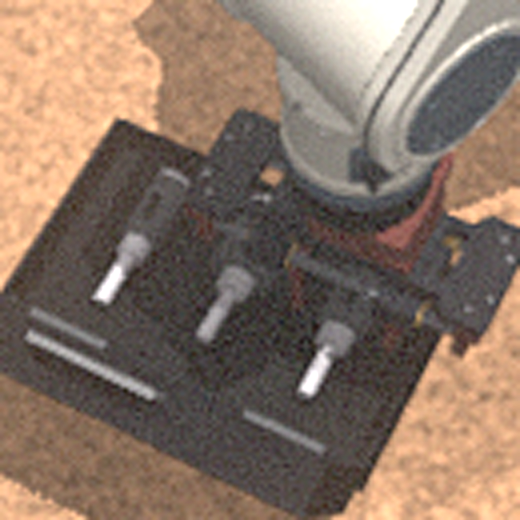

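Fingers straddle the left saw (shank at (318,365) in the crop), with no contact. Closing.

Scaled: -25 mm / 600 = -0.0417, -20 mm / 600 = -0.0333.

```bash
echo '[0,0,0,0,0,0,0,0,0,0,0,0,0,0,0,0,0,0,0,0,0,0,0,0,0,0,0,0,0,0]' | python3 jog.py 20
echo '[0,0,-0.0083,0,0,0,0,0,-0.0167,0,0,0,0,0,-0.0333,0,0,0,0,0,-0.0417,0,0,0,0,0,-0.0417,0,0,0]' | python3 jog.py
```

```text
t: 10.1
ee_pos: [537.2, 66.7, 36.2]
orientation: [3.041, 0.789, 0.001]
ft_force: [-0.8, -0.1, 4.5]
width: 31.5
grasp_force: 30.0
t: 10.52
ee_pos: [536.2, 66.6, 121.7]
orientation: [-3.041, -0.789, 0.002]
ft_force: [1.0, 0.2, -1.1]
width: 31.6
grasp_force: 30.0
```

Scaled: -25 mm / 600 = -0.0417, -20 mm / 600 = -0.0333.

```bash
echo '[-0.0167,0.0167,-0.025,0,0,0,-0.0333,0.0333,-0.0083,0,0,0,-0.0417,0.0417,0,0,0,0,-0.0417,0.0417,0,0,0,0,-0.0417,0.0417,0,0,0,0]' | python3 jog.py
echo '[-0.0417,0.0417,0,0,0,0,-0.0417,0.0417,0,0,0,0,-0.0417,0.0417,0,0,0,0,-0.0417,0.0417,0,0,0,0,-0.0417,0.0417,0,0,0,0]' | python3 jog.py
echo '[-0.0417,0.0417,0,0,0,0,-0.04,0.0417,0,0,0,0,-0.025,0.025,0,0,0,0,0,0,0,0,0,0,0,0,0,0,0,0]' | python3 jog.py
python3 - <<'E'
from h import *
print(rel([425,-339,24.5]),ctrl.get_obs()['qpos'])
a=shot('scene')
o=cv2.resize(a['img'][20:180,130:330,::-1],(800,640)[:2],interpolation=cv2.INTER_CUBIC)[:600]; cv2.imwrite('pics/c7.png',cv2.convertScaleAbs(o,alpha=1.4))
E
```

```text
t: 10.93
ee_pos: [495.6, -77.2, 141.7]
orientation: [3.04, 0.791, 0.001]
ft_force: [0.6, -0.9, -1.4]
width: 31.6
grasp_force: 30.0
t: 11.35
ee_pos: [446.9, -247.7, 141.4]
orientation: [3.041, 0.789, 0.0]
ft_force: [1.2, -0.3, -0.6]
width: 31.5
grasp_force: 30.0
t: 11.77
ee_pos: [422.9, -334.8, 141.1]
orientation: [3.042, 0.785, 0.0]
ft_force: [-0.1, 0.8, -1.6]
width: 31.6
grasp_force: 30.0
[ -0.21336217   4.65375683 116.61229789] [-6.91815066e-01  4.38219579e-01  1.88690533e+00  2.01578215e-04
  8.16309824e-01  3.73577243e-01]
```

View pics/c7.png

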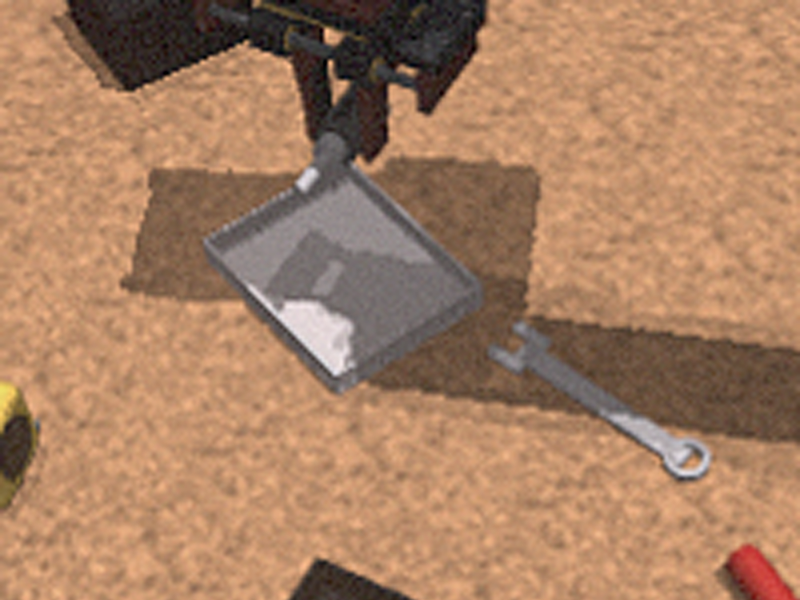

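The saw hangs firmly above the tray, and the tray's corners (216,61), (250,93), (216,117), (181,80) agree with the earlier measurement. Lowering.

Scaled: 25 mm / 600 = 0.0417, 15 mm / 600 = 0.025.

```bash
echo '[0,0.0042,0.0417,0,0,0,0,0.0033,0.0417,0,0,0,0,0,0.0417,0,0,0,0,0,0.025,0,0,0,0,0,0.0167,0,0,0]' | python3 jog.py
echo '[0,0,0.0117,0,0,0,0,0,0.0067,0,0,0,0,0,0.0033,0,0,0,0,0,0,0,0,0,0,0,0,0,0,0]' | python3 jog.py
```

```text
t: 12.23
ee_pos: [425.2, -335.8, 39.1]
orientation: [-3.038, -0.791, 0.003]
ft_force: [-0.6, -0.3, -1.1]
width: 31.5
grasp_force: 30.0
t: 12.65
ee_pos: [426.1, -338.2, 28.4]
orientation: [3.04, 0.789, 0.001]
ft_force: [-1.0, -0.2, -0.4]
width: 31.2
grasp_force: 30.0
```

Scaled: 1.2 mm / 600 = 0.002, 0.8 mm / 600 = 0.0013.

```bash
echo '[0,0,0.002,0,0,0,0,0,0.0013,0,0,0,0,0,0,0,0,0,0,0,0,0,0,0]' | python3 jog.py
echo '[0,0,0.001,0,0,0,0,0,0,0,0,0,0,0,0,0,0,0]' | python3 jog.py
```

```text
t: 12.98
ee_pos: [425.6, -338.1, 25.9]
orientation: [3.041, 0.789, 0.0]
ft_force: [0.9, -0.6, -0.9]
width: 31.4
grasp_force: 30.0
t: 13.23
ee_pos: [425.7, -338.1, 25.2]
orientation: [3.041, 0.789, 0.0]
ft_force: [-0.3, -0.4, 1.0]
width: 31.4
grasp_force: 30.0
```

Scaled: 0.5 mm / 600 = 0.0008.

```bash
echo '[0,0,0.0008,0,0,0,0,0,0,0,0,0,0,0,0,0,0,0]' | python3 jog.py
echo '[0,0,0.0008,0,0,0,0,0,0,0,0,0,0,0,0,0,0,0]' | python3 jog.py
```

```text
t: 13.48
ee_pos: [425.7, -338.1, 25.2]
orientation: [3.041, 0.789, 0.0]
ft_force: [-1.4, 1.3, 6.7]
width: 31.2
grasp_force: 30.0
t: 13.73
ee_pos: [425.7, -338.1, 25.1]
orientation: [3.041, 0.789, 0.0]
ft_force: [-2.6, 2.5, 11.8]
width: 31.3
grasp_force: 30.0
```

Firm contact with the tray floor at z = 25.1, as predicted (25.2). Releasing in stages.

The manual's scale: shifts go in shares of 600 mm and turns go in shares of 2 pi rad. Converting my numbers, -0.5 mm / 600 = -0.0008.

```bash
echo '[0,0,-0.0008,0,0,0,0,0,0,0,0,0,0,0,0,0,0,0,0,0,0,0,0,0]' | python3 jog.py 35
echo '[0,0,0,0,0,0,0,0,0,0,0,0,0,0,0,0,0,0]' | python3 jog.py 52
echo '[0,0,-0.0133,0,0,0,0,0,-0.0333,0,0,0,0,0,-0.05,0,0,0,0,0,-0.0583,0,0,0,0,0,-0.0583,0,0,0]' | python3 jog.py
echo '[-0.0167,-0.0417,-0.05,0,0,0,-0.0167,-0.0417,-0.05,0,0,0,-0.0167,-0.0417,-0.05,0,0,0,0,0,0,0,0,0,0,0,0,0,0,0]' | python3 jog.py
echo '[0,0,0,0,0,0,0,0,0,0,0,0,0,0,0,0,0,0,0,0,0,0,0,0,0,0,0,0,0,0]' | python3 jog.py
python3 - <<'E'
from h import *
a=shot('scene','s8.png')
o=cv2.resize(a['img'][30:260,150:350,::-1],(520,598),interpolation=cv2.INTER_CUBIC); cv2.imwrite('pics/c8.png',cv2.convertScaleAbs(o,alpha=1.5))
E
```

```text
t: 14.07
ee_pos: [425.6, -338.0, 24.4]
orientation: [-3.041, -0.789, 0.0]
ft_force: [-0.6, 0.3, -0.7]
width: 35.1
grasp_force: 0.0
t: 14.32
ee_pos: [425.6, -337.9, 24.4]
orientation: [-3.041, -0.789, 0.0]
ft_force: [0.0, -0.3, 0.6]
width: 50.5
grasp_force: 0.0
t: 14.73
ee_pos: [425.1, -337.6, 154.0]
orientation: [-3.04, -0.789, 0.001]
ft_force: [0.3, -1.1, -0.8]
width: 51.5
grasp_force: 0.0
t: 15.15
ee_pos: [363.1, -287.2, 244.8]
orientation: [3.037, 0.788, 0.005]
ft_force: [0.3, -0.3, 0.2]
width: 51.7
grasp_force: 0.0
t: 15.57
ee_pos: [362.9, -287.1, 241.5]
orientation: [-3.039, -0.789, 0.002]
ft_force: [-0.1, 0.7, 0.6]
width: 52.1
grasp_force: 0.0
```

View pics/c8.png

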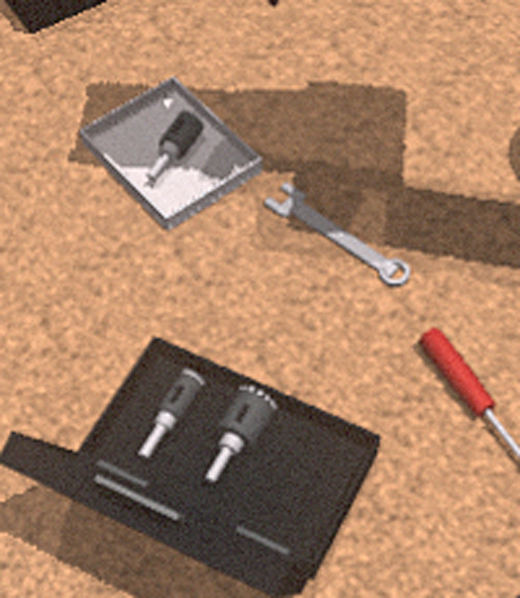

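The saw lies on the tray's floor at about (180,145) in the crop, clear of its walls. The lid is open and the other two saws are in their bays. The robot is clear, so I'm handing in.

```bash
python3 -c "
from workcell import ctrl, eyes, order
print(order.close_job())"
```

```text
the job is handed in; nothing more can be done
None
```

The lid is open and stays back by itself, the 32 mm saw lies flat on the tray floor, the other two saws are still in their bays, and the job is handed in; no verdict came back, so this rests on my last picture.

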